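# Open the medicine box in the nightstand drawer

### The job

Open up the medicine box in the nightstand drawer so that the weekly pill tray can be reached: swing both red turn buttons about a quarter turn aside until they are clear of the blue panel, then lift the panel out by its black handle and lay it flat, the right way up and square with the box, on the middle of the box's grey felt rest. Leave the buttons turned aside and let go.

Things in the scene. Friction and masses are not known exactly. Their poses are not given: they have to be found in the camera images.
- medicine_box: Fixed pale wood box 280x200 mm in the drawer; origin on its underside, z up, x away from robot, y left. Near half: frame with the blue panel flush in it (2 mm play), centre (-70,0), rim top at 46 mm. Far half: grey felt rest 125x150 (x,y), centre (80,0), top at 30. Around it, above the origin: drawer walls 43 mm, front 73, nightstand top 98 (80 mm or more beyond the felt's centre).
- button_left (a joint): Red turn button at the panel's left end, vertical pivot at (-70,80) mm in the box frame. Bar 12 mm wide, 34 mm arm over the panel, 12 mm tail, top at z 54; along it, centred on the pivot, a thumb fin 30 long, 12 thick, z 54 to 78. Rad: 0 = arm to box -y, + = anticlockwise from above, stops +-1.75. Starts within 0.3 of 0; turns either way, light friction, stays put; clear of the panel beyond 1.15.
- button_right (a joint): The same red turn button at the panel's right end, vertical pivot at (-70,-80) mm in the box frame. Rad: 0 = its arm points to box +y, straight over the panel; positive = anticlockwise seen from above; stops at +-1.75. Starts within 0.3 of 0.
- panel_handle (a point): Centre of the black bar handle on the loose blue panel (100x120 mm in x,y, 8 mm thick, two window slots, about 120 g). Axes are the panel's, parallel to the box's at the start. Handle in the panel's middle, 40 mm long along x, 14 thick along y, 26 high; this point is 13 mm above the panel's top face, 21 mm above its underside.
Mind the look-alikes: they are no part of the job. Leave any pink look-alike of the part that bears panel_handle alone.

How it is judged:
By the outcome, as a careful person would: the job done as asked, in the order asked, and still so for the second after the job is handed in, with the robot touching nothing.
It also fails if it takes over 66 s, if anything falls off the work surface, if the arm or the gripper's body presses on something with over 40 N, if the wrist force passes 120 N, or if a joint passes its speed limit or range.

### The arm

A 6-joint arm with a two-finger parallel gripper is mounted at the origin on the work surface. World frame = base frame: x ahead of the robot, y to its left, z up, the work surface at z = 0. Lengths are in m, angles in rad, forces in N, time in s.
With the tool pointing down it reaches from about 0.4 to 0.825 m from the base axis. Payload 7 kg.
Tool frame: the origin (TCP) lies on the centre line of the jaws, within the pads' length; the fingertips stand tip_reach ahead of it and the grasp point (between the pads) is the TCP (tip_reach is the distance from the TCP to the fingertips, in m); z points along the fingers, y is the line along which they close (so a half turn about z gives the same grasp; the last joint's range is limited). The gripper opens to 88 mm and grips with 3 to 60 N. Pads are 19 mm wide; open, the fingers measure 130 mm over their backs; the gripper's body (78 mm by 193 mm) begins 47 mm behind the grasp point.
Start: joints at [1.574, 0.359, 0.012, 0, -1.224, -0.288], TCP at [0.19, 0.648, 0.246] pointing down, gripper open.
Joint ranges: [-3.07, 3.07], [-1.43, 2.12], [-1.02, 1.25], [-3.03, 1.67], [-3.05, -0], [-3.03, 3.03]. Speed limits (rad/s): [2.39, 2.39, 3.01, 3.14, 3.14, 3.14].

### API

Orientations are given as [roll, pitch, yaw] about the fixed x, y, z axes, in that order (R = Rz(yaw) Ry(pitch) Rx(roll)).
In Python, from station import get_state, grab_frame, calibration, job_done, find_in, mark_of, tip_reach gives the robot as it stands.
- The arm moves only by the shell command python3 -m handwheel 'ROWS' [OPENING] [FORCE]. ROWS is JSON, a list of rows, each an object with "delta_pos": the shift along the world's x, y, z in units of 30 mm (1.0 is 30 mm), a list of three; "dr": the turn, a rotation vector about the world's x, y, z in degrees, a list of three. In form: [{"delta_pos": [tx, ty, tz], "dr": [rx, ry, rz]}, ...]. A call has 1 to 10 rows; each row shifts and turns the commanded pose from where the row before left it; what a row does not reach is not made up. A row lasts 1/10 s, in which the tool goes at most 50 mm and 8.59 degrees, less where a joint would pass 70% of its speed; a pose out of reach is approached as far as the arm can. A call is refused whole if a number of a shift passes 1 or a number of a turn 8.59, either way. A call with a gripper value outside its range is refused whole. OPENING is the closure, from -1 (fully open) to 1 (shut), set as the call begins (- or left out, the last holds). The fingers move at their own pace and stop on an object; FORCE is the grip in N (left out, the last holds). Time passes only in rows, so rows that do not move let the fingers close. It gives the time, the measured TCP pose, the force, the opening and the grip force at its end, in the units of the state.
- get_state(): the state, without advancing time (a new reading comes with each control period).
- grab_frame(name): name is "side" or "top"; returns the picture (384x512x3 uint8, red, green, blue); there is no depth.
- calibration(name): a dict with "fx", "fy", "cx", "cy" (pixels), "extrinsics" (4x4, takes a point from world to camera coordinates). Camera axes: x right, y down, z forward; pixel columns grow to the right and rows downward; lengths in m; the calibration is good to about 2 mm. A picture is of the moment at which its call begins. calibration takes no time and is no camera call.
- job_done(): hands the job in; it is judged then, once.
Trained networks look in the newest picture that a camera, given by its name, has taken for a name from the list of things; names that differ only in an ending like _2 or _b are one class to them, and where a whole thing is asked for, a point or a joint stands for the part that bears it (a point fixed in the world has none). Each returns a list of dicts, best first, with "conf" (0 to 1); they miss things now and then, are a little off and sometimes report something else, mostly with a low value. They report only what shows in the picture. A call takes as long as a camera call. They do not tell look-alikes from the thing itself.
- find_in(camera, query): "location" ([column, row] in pixels, amid what is visible of it).
- mark_of(camera, query): "location" ([column, row] in pixels: a listed point, or the origin of a listed thing).
The state is a dict: "t": time; "q": joint angles; "qd": joint speeds; "joint_efforts": joint torques, N m; "eef_pos": TCP position; "ee_rot": TCP orientation; "force": force on the tool from outside, world axes, zero at the start; "moment": the same for the moment, N m; "width": finger opening in m; "gripper_force": force on a finger pad.
Only numpy, scipy, OpenCV 4.12 (cv2) and the standard library are available. Lean on these libraries where they do the work, as an engineer would, in place of code of your own. Each camera call takes 0.05 s, during which the arm holds its last target. There are 200 camera calls.

## Working session

There is one attempt and no reset: what is moved stays moved. The work goes in short steps, Python scripts to look and compute and a shell command to move; the robot and the scene stay as the last step left them, time stands still between calls to the robot, and variables do not carry over. Pictures are saved under pics/ and viewed, at most 10 in all, crops included, and the job is handed in when it is done.

```bash
mkdir -p pics; python3 - <<'E'
from station import *
import cv2,numpy as np
print(get_state(), tip_reach if not callable(tip_reach) else tip_reach())
for c in("top","side"):
    f=grab_frame(c); cv2.imwrite(f"pics/{c}0.png",cv2.resize(f[:,:,::-1],(800,600)))
    k=calibration(c); print(c,k)
    for q in("medicine_box","button_left","button_right","panel_handle"):
        print(c,q,[(np.round(d["location"]).tolist(),round(d["conf"],2)) for d in mark_of(c,q)])
E
```

```text
{'t': 0.0, 'q': array([ 1.57409544e+00,  3.59373650e-01,  1.10477001e-02, -3.73386125e-04,
       -1.22410600e+00, -2.88071063e-01]), 'qd': array([-2.03029482e-03,  6.77636704e-04, -3.72096453e-04, -8.21576849e-06,
        1.70909740e-04, -8.84328552e-04]), 'joint_efforts': array([-2.37888671e-03, -5.82723463e+01,  2.93076038e+01,  6.99756458e+00,
        7.07656582e-03, -1.57113959e-04]), 'eef_pos': array([0.18953925, 0.64735132, 0.24462218]), 'ee_rot': array([ 3.13992470e+00, -1.28191238e-04, -2.84899004e-01]), 'force': array([-0.1143519 , -0.16711444, -0.07984571]), 'moment': array([-0.04651527,  0.03466831, -0.02115824]), 'gripper_force': 0.0, 'width': 0.08764493878194055} 0.019
top {'fx': 366.0228447916379, 'fy': 366.0228447916379, 'cx': 254.1536859969258, 'cy': 190.6528583333305, 'extrinsics': array([[ 0.0193745 , -0.99973708, -0.01226381,  0.11016609],
       [-0.98857175, -0.0173211 , -0.14975272,  0.41525064],
       [ 0.14950093,  0.01502504, -0.98864742,  1.11520205],
       [ 0.        ,  0.        ,  0.        ,  1.        ]])}
top medicine_box [([240.0, 142.0], 0.77)]Traceback (most recent call last):
  File "<stdin>", line 8, in <module>
ValueError: it knows: medicine_box, panel_handle
```

```bash
python3 - <<'E'
from station import *
import cv2,numpy as np
for c in("top","side"):
    f=grab_frame(c); cv2.imwrite(f"pics/{c}0.png",cv2.resize(f[:,:,::-1],(800,600)));cv2.imwrite(f"pics/{c}raw.png",f[:,:,::-1])
    if c=="side": print(calibration(c))
    for q in("medicine_box","panel_handle"):
        print(c,q,[(np.round(d["location"],1).tolist(),round(d["conf"],2)) for d in mark_of(c,q)])
E
```

```text
top medicine_box [([239.2, 142.3], 0.68)]
top panel_handle [([222.1, 235.6], 0.92), ([158.1, 122.4], 0.82), ([232.6, 155.3], 0.77), ([159.8, 254.2], 0.77)]
{'fx': 495.1429607409955, 'fy': 495.1429607409955, 'cx': 254.09321790652461, 'cy': 193.94130431842103, 'extrinsics': array([[ 0.98339666, -0.18027651,  0.0207701 , -0.4019385 ],
       [-0.1111454 , -0.68882424, -0.71635736,  0.1731427 ],
       [ 0.14344935,  0.70215493, -0.69742436,  1.29993077],
       [ 0.        ,  0.        ,  0.        ,  1.        ]])}
side medicine_box [([296.6, 184.5], 0.81)]
side panel_handle [([172.8, 150.4], 0.89), ([296.4, 132.9], 0.89), ([196.1, 184.8], 0.74), ([277.2, 173.6], 0.58)]
```

View pics/top0.png

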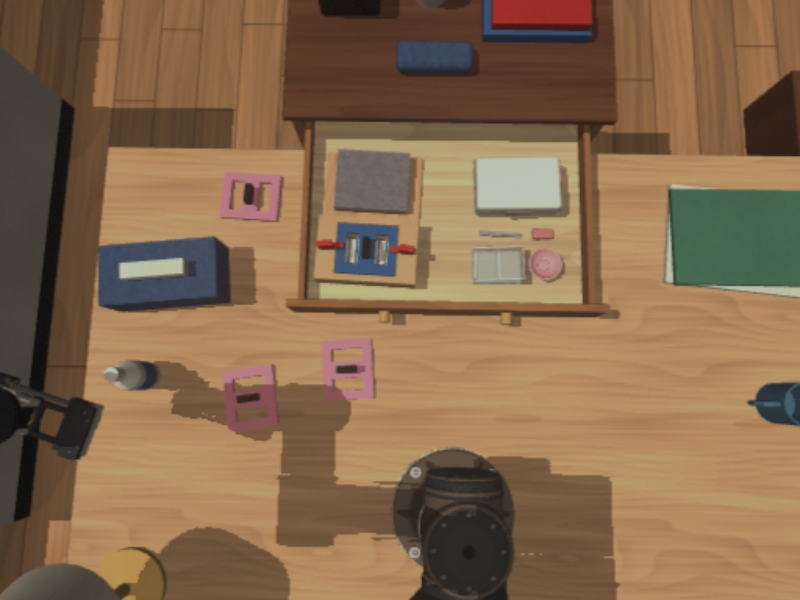

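View pics/side0.png

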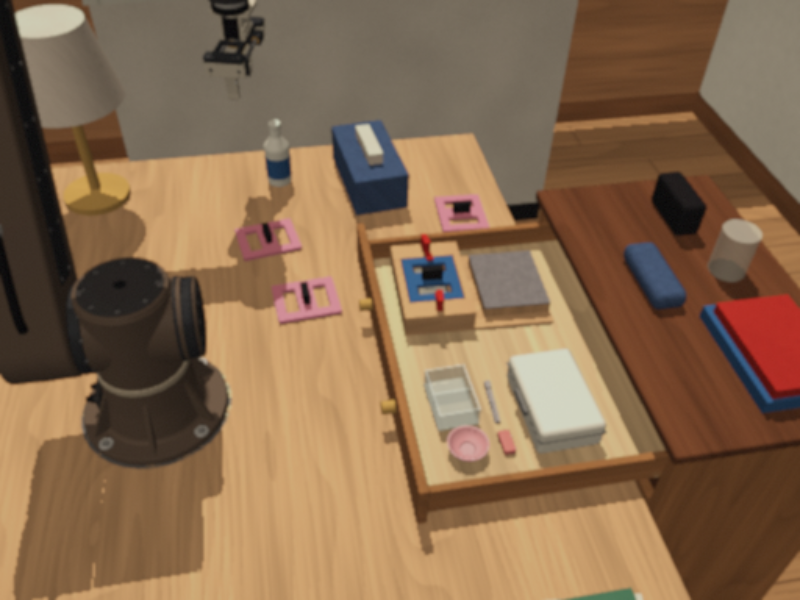

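The candidates for the panel, in raw top/side pixels, are:
- Pink panels at top (158,122), (160,254) and (222,236). In the side view they are at about (296,133), (173,150) and (196,185).
- The blue panel in the wooden box between the red buttons, at top (233,155) and side (277,174). This is the one described, so I'm choosing it and checking it in a close crop.

```bash
python3 - <<'E'
import cv2,numpy as np
a=cv2.imread("pics/topraw.png")[88:190,195:280];b=cv2.imread("pics/sideraw.png")[148:218,240:360]
A=cv2.resize(a,None,fx=4.5,fy=4.5,interpolation=cv2.INTER_CUBIC);B=cv2.resize(b,None,fx=3.3,fy=3.3,interpolation=cv2.INTER_CUBIC)
o=np.zeros((600,800,3),np.uint8);o[:A.shape[0],:A.shape[1]]=A;o[:B.shape[0],400:400+B.shape[1]]=B
cv2.imwrite("pics/crop1.png",o)
E
```

```text
(no output)
```

View pics/crop1.png

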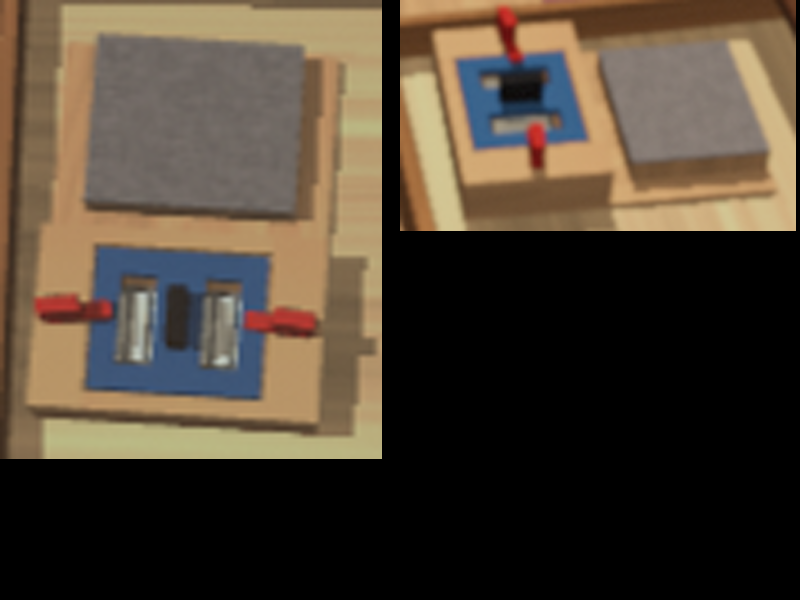

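The crop shows the blue panel in the wooden frame, with a black handle at about crop (177,317), a red button at each end, and the felt beyond it. This is the right one. Next I'll fit the box pose from the panel and felt corners.

```bash
cat > h.py <<'E'
from station import *
import cv2,numpy as np
from scipy.optimize import least_squares
def proj(c,P):
    k=calibration(c);p=np.c_[P,np.ones(len(P))]@k["extrinsics"].T
    return np.c_[k["fx"]*p[:,0]/p[:,2]+k["cx"],k["fy"]*p[:,1]/p[:,2]+k["cy"]]
def world(b,P):
    c,s=np.cos(b[3]),np.sin(b[3]);P=np.asarray(P,float)
    return P@np.array([[c,s,0],[-s,c,0],[0,0,1]])+b[:3]
E
python3 - <<'E'
from h import *
P=np.array([[-20,60,46],[-20,-60,46],[-120,60,46],[-120,-60,46],[142.5,75,30],[142.5,-75,30],[17.5,75,30],[17.5,-75,30]])/1e3
T=(np.array([[95,245],[271,254],[85,388],[262,399],[98,35],[304,45],[85,206],[294,214]])+.5)/4.5-.5+[195,88]
S=(np.array([[175,52],[188,140],[56,60],[72,150],[327,42],[366,151],[202,52],[237,162]])+.5)/3.3-.5+[240,148]
f=lambda b:np.r_[proj("top",world(b,P))-T,proj("side",world(b,P))-S].ravel()
r=least_squares(f,[.57,.1,0,0],x_scale=[.1,.1,.1,.1]);print(r.x,r.fun.reshape(2,8,2).round(1))
H=world(r.x,[[-.07,0,.067],[0,0,0],[-.07,.08,.066],[-.07,-.08,.066],[.08,0,.051]])
print(proj("top",H[:2]),proj("side",H[:2]));print(H.round(4))
np.save("b.npy",r.x)
# button arms: tips in top view
for n,y in(("L",.08),("R",-.08)):
    print(n,[(np.round((proj("top",world(r.x,[[-.07,y,z]]))[0]+.5-[195,88])*4.5,0).tolist()) for z in(.05,.066,.078)])
E
```

```text
[ 0.57795212  0.17830388  0.00898997 -0.04847094] [[[ 0.6  0.3]
  [-0.4  0.7]
  [ 0.1 -0.3]
  [-0.6 -0.2]
  [ 0.  -0.4]
  [ 0.4  0.2]
  [-0.3 -1.3]
  [ 0.1 -0.2]]

 [[-3.3 -0.1]
  [ 0.4  0.3]
  [ 0.3 -0.2]
  [ 1.2 -0. ]
  [ 0.5  0. ]
  [ 1.7  0.2]
  [-0.8 -0.2]
  [-1.1  0.2]]]
[[233.68247389 157.44365462]
 [236.69954808 141.49926888]] [[276.83686453 172.4183868 ]
 [298.42580527 187.23040947]]
[[0.508  0.1817 0.076 ]
 [0.578  0.1783 0.009 ]
 [0.5119 0.2616 0.075 ]
 [0.5042 0.1018 0.075 ]
 [0.6579 0.1744 0.06  ]]
L [[63.0, 313.0], [59.0, 308.0], [57.0, 303.0]]
R [[294.0, 328.0], [294.0, 323.0], [294.0, 318.0]]
```

```bash
python3 -m handwheel '[{"delta_pos":[0.67,-0.8,0],"dr":[0,0,-4.4]},{"delta_pos":[0.67,-0.8,0],"dr":[0,0,-4.4]},{"delta_pos":[0.67,-0.8,0],"dr":[0,0,-4.4]},{"delta_pos":[0.67,-0.8,0],"dr":[0,0,-4.4]},{"delta_pos":[0.67,-0.8,0],"dr":[0,0,-4.4]},{"delta_pos":[0.67,-0.8,0],"dr":[0,0,-4.4]},{"delta_pos":[0.67,-0.8,0],"dr":[0,0,-4.4]},{"delta_pos":[0.67,-0.8,0],"dr":[0,0,-4.4]}]' -0.2 10
python3 -m handwheel '[{"delta_pos":[0.67,-0.8,0],"dr":[0,0,-4.4]},{"delta_pos":[0.67,-0.8,0],"dr":[0,0,-4.4]},{"delta_pos":[0.67,-0.8,0],"dr":[0,0,-4.4]},{"delta_pos":[0.67,-0.8,0],"dr":[0,0,-4.4]},{"delta_pos":[0.67,-0.8,0],"dr":[0,0,-4.4]},{"delta_pos":[0.67,-0.8,0],"dr":[0,0,-4.4]},{"delta_pos":[0.67,-0.8,0],"dr":[0,0,-4.4]},{"delta_pos":[0.67,-0.8,0],"dr":[0,0,-4.4]},{"delta_pos":[0,0,0],"dr":[0,0,0]},{"delta_pos":[0,0,0],"dr":[0,0,0]}]'
```

```text
t: 1.2
eef_pos: [0.3511, 0.4547, 0.2458]
ee_rot: [-3.141, 0.0, -0.902]
force: [0.4, -0.2, 0.8]
width: 0.0527
gripper_force: 0.0
t: 2.2
eef_pos: [0.5116, 0.2632, 0.2455]
ee_rot: [3.142, 0.0, -1.515]
force: [0.4, -0.0, -0.4]
width: 0.0526
gripper_force: 0.0
```

```bash
python3 - <<'E'
from h import *
b=np.load("b.npy")
rect=lambda x0,x1,y0,y1,z:[[x0,y0,z],[x1,y0,z],[x1,y1,z],[x0,y1,z]]
L=[(-.12,-.02,-.06,.06,.046),(.0175,.1425,-.075,.075,.03),(-.14,0,-.1,.1,.046),(-.09,-.05,-.007,.007,.072),(-.076,-.064,.065,.095,.078),(-.076,-.064,-.095,-.065,.078)]
o=np.zeros((600,800,3),np.uint8)
for c,(u0,u1,v0,v1),s,x in(("top",(195,280,88,190),4.5,0),("side",(240,360,148,218),3.3,400)):
    A=cv2.resize(cv2.imread(f"pics/{c}raw.png")[v0:v1,u0:u1],None,fx=s,fy=s,interpolation=cv2.INTER_CUBIC)
    for l in L:
        q=(proj(c,world(b,rect(*l)))+.5-[u0,v0])*s-.5
        cv2.polylines(A,[np.round(q).astype(np.int32)],True,(0,255,255),1)
    o[:A.shape[0],x:x+A.shape[1]]=A
cv2.imwrite("pics/ov.png",o)
E
```

```text
(no output)
```

View pics/ov.png

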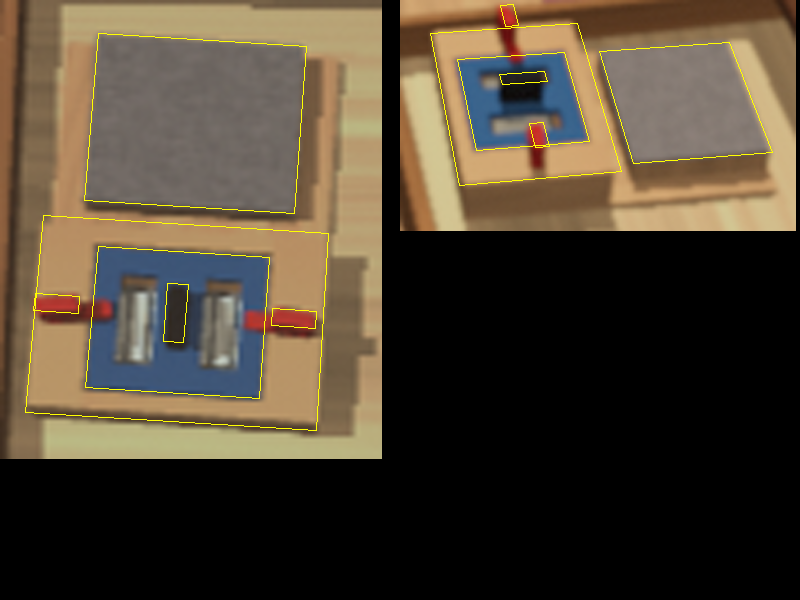

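The overlay matches closely; the one large residual came from a misread pixel in the side view. I'll correct that click and refit.

```bash
python3 - <<'E'
from h import *
P=np.array([[-20,60,46],[-20,-60,46],[-120,60,46],[-120,-60,46],[142.5,75,30],[142.5,-75,30],[17.5,75,30],[17.5,-75,30],[0,-100,46],[-140,-100,46],[-140,100,46]])/1e3
T=(np.array([[96,246],[271,254],[86,388],[262,399],[98,35],[304,45],[85,204],[295,213],[327,234],[317,425],[28,410]])+.5)/4.5-.5+[195,88]
S=(np.array([[164,52],[187,140],[57,60],[72,150],[329,42],[367,151],[201,52],[235,162],[211,174],[60,184],[33,33]])+.5)/3.3-.5+[240,148]
f=lambda b:np.r_[proj("top",world(b,P))-T,proj("side",world(b,P))-S].ravel()
r=least_squares(f,[.57,.1,0,0],x_scale=[.1,.1,.1,.1],loss="soft_l1",f_scale=.5);print(r.x)
print(r.fun.reshape(2,-1,2).round(1).tolist())
print(world(r.x,[[-.07,0,.067],[-.07,.08,.077],[-.07,-.08,.077],[.08,0,.051]]).round(4))
np.save("b.npy",r.x)
E
```

```text
[ 0.57774714  0.17799156  0.00930214 -0.04667561]
[[[0.4, 0.1], [-0.3, 0.7], [0.0, -0.2], [-0.4, -0.2], [0.0, -0.3], [0.4, 0.2], [-0.3, -0.8], [-0.1, 0.0], [0.4, -0.3], [-0.1, 1.2], [-0.5, 0.5]], [[-0.0, -0.1], [0.7, 0.3], [-0.1, -0.1], [1.2, 0.1], [-0.2, -0.0], [1.4, 0.2], [-0.6, -0.2], [-0.5, 0.2], [3.2, -0.8], [-0.2, 0.2], [-1.0, 0.1]]]
[[0.5078 0.1813 0.0763]
 [0.5116 0.2612 0.0863]
 [0.5041 0.1013 0.0863]
 [0.6577 0.1743 0.0603]]
```

```bash
python3 -m handwheel '[{"delta_pos":[0,-0.07,-0.8],"dr":[0,0,0]},{"delta_pos":[0,0,-0.8],"dr":[0,0,0]},{"delta_pos":[0,0,-0.8],"dr":[0,0,0]},{"delta_pos":[0,0,-0.8],"dr":[0,0,0]},{"delta_pos":[0,0,-0.7],"dr":[0,0,0]},{"delta_pos":[0,0,-0.6],"dr":[0,0,0]},{"delta_pos":[0,0,-0.4],"dr":[0,0,0]},{"delta_pos":[0,0,-0.3],"dr":[0,0,0]},{"delta_pos":[0,0,0],"dr":[0,0,0]},{"delta_pos":[0,0,0],"dr":[0,0,0]}]'
python3 -m handwheel '[{"delta_pos":[0,0,0],"dr":[0,0,0]},{"delta_pos":[0,0,0],"dr":[0,0,0]},{"delta_pos":[0,0,0],"dr":[0,0,0]},{"delta_pos":[0,0,0],"dr":[0,0,0]},{"delta_pos":[0,0,0],"dr":[0,0,0]},{"delta_pos":[0,0,0],"dr":[0,0,0]}]' 1 8
```

```text
t: 3.2
eef_pos: [0.5115, 0.2621, 0.0901]
ee_rot: [-3.141, 0.0, -1.513]
force: [0.6, 0.4, 0.5]
width: 0.0521
gripper_force: 0.0
t: 3.8
eef_pos: [0.5105, 0.2617, 0.0895]
ee_rot: [3.14, 0.0, -1.514]
force: [-3.3, 3.4, 4.6]
width: 0.0118
gripper_force: 8.0
```

```bash
python3 -m handwheel '[{"delta_pos":[0,0,0],"dr":[0,0,8]},{"delta_pos":[0,0,0],"dr":[0,0,8]},{"delta_pos":[0,0,0],"dr":[0,0,8]},{"delta_pos":[0,0,0],"dr":[0,0,8]},{"delta_pos":[0,0,0],"dr":[0,0,8]}]'
python3 -m handwheel '[{"delta_pos":[0,0,0],"dr":[0,0,8]},{"delta_pos":[0,0,0],"dr":[0,0,8]},{"delta_pos":[0,0,0],"dr":[0,0,8]},{"delta_pos":[0,0,0],"dr":[0,0,8]},{"delta_pos":[0,0,0],"dr":[0,0,8]},{"delta_pos":[0,0,0],"dr":[0,0,0]},{"delta_pos":[0,0,0],"dr":[0,0,0]}]'
```

```text
t: 4.3
eef_pos: [0.509, 0.261, 0.0895]
ee_rot: [3.138, 0.001, -0.81]
force: [-12.3, 0.4, 9.8]
width: 0.0116
gripper_force: 8.0
t: 5.0
eef_pos: [0.5086, 0.2594, 0.0891]
ee_rot: [3.137, 0.004, -0.118]
force: [-9.3, -5.2, 7.7]
width: 0.0119
gripper_force: 8.0
```

```bash
python3 -m handwheel '[{"delta_pos":[0,0,0],"dr":[0,0,0]},{"delta_pos":[0,0,0],"dr":[0,0,0]},{"delta_pos":[0,0,0],"dr":[0,0,0]},{"delta_pos":[0,0,0.5],"dr":[0,0,0]},{"delta_pos":[0,0,1],"dr":[0,0,0]}]' 0.3
python3 -m handwheel '[{"delta_pos":[-0.04,-0.6,0.4],"dr":[0,0,-8.4]},{"delta_pos":[-0.04,-0.6,0],"dr":[0,0,-8.4]},{"delta_pos":[-0.04,-0.6,0],"dr":[0,0,-8.4]},{"delta_pos":[-0.04,-0.6,0],"dr":[0,0,-8.4]},{"delta_pos":[-0.04,-0.6,0],"dr":[0,0,-8.4]},{"delta_pos":[-0.04,-0.6,0],"dr":[0,0,-8.4]},{"delta_pos":[-0.04,-0.6,0],"dr":[0,0,-8.4]},{"delta_pos":[-0.04,-0.6,0],"dr":[0,0,-8.4]},{"delta_pos":[0,-0.58,0],"dr":[0,0,-8.4]},{"delta_pos":[0,0,0],"dr":[0,0,-8.4]}]' -0.2
python3 -m handwheel '[{"delta_pos":[0,0,0],"dr":[0,0,-8.2]},{"delta_pos":[0,0,0],"dr":[0,0,0]},{"delta_pos":[0,0,0],"dr":[0,0,0]}]' -0.2
```

```text
t: 5.5
eef_pos: [0.5102, 0.2609, 0.1328]
ee_rot: [3.138, 0.003, -0.118]
force: [0.3, 0.2, 0.6]
width: 0.0305
gripper_force: 0.0
t: 6.5
eef_pos: [0.5016, 0.0988, 0.1466]
ee_rot: [-3.142, 0.0, -1.591]
force: [-0.6, 0.2, -0.2]
width: 0.0524
gripper_force: 0.0
t: 6.8
eef_pos: [0.5018, 0.1004, 0.1466]
ee_rot: [-3.141, 0.0, -1.722]
force: [0.9, 0.2, -0.8]
width: 0.0525
gripper_force: 0.0
```

Down 57 mm, then grip.

```bash
python3 -m handwheel '[{"delta_pos":[0,-0.03,-0.6],"dr":[0,0,0]},{"delta_pos":[0,0,-0.6],"dr":[0,0,0]},{"delta_pos":[0,0,-0.4],"dr":[0,0,0]},{"delta_pos":[0,0,-0.3],"dr":[0,0,0]},{"delta_pos":[0,0,0],"dr":[0,0,0]},{"delta_pos":[0,0,0],"dr":[0,0,0]}]'
python3 -m handwheel '[{"delta_pos":[0,0,0],"dr":[0,0,0]},{"delta_pos":[0,0,0],"dr":[0,0,0]},{"delta_pos":[0,0,0],"dr":[0,0,0]},{"delta_pos":[0,0,0],"dr":[0,0,0]},{"delta_pos":[0,0,0],"dr":[0,0,0]},{"delta_pos":[0,0,0],"dr":[0,0,0]}]' 1 8
```

```text
t: 7.4
eef_pos: [0.502, 0.0995, 0.0898]
ee_rot: [-3.141, -0.0, -1.725]
force: [1.4, -0.0, 0.4]
width: 0.0528
gripper_force: 0.0
t: 8.0
eef_pos: [0.5033, 0.0994, 0.09]
ee_rot: [-3.139, 0.001, -1.725]
force: [6.7, -5.2, -6.0]
width: 0.0123
gripper_force: 8.0
```

```bash
python3 -m handwheel '[{"delta_pos":[0.05,0,0],"dr":[0,0,8.4]},{"delta_pos":[0,0,0],"dr":[0,0,8.4]},{"delta_pos":[0,0,0],"dr":[0,0,8.4]},{"delta_pos":[0,0,0],"dr":[0,0,8.4]},{"delta_pos":[0,0,0],"dr":[0,0,8.4]}]'
python3 -m handwheel '[{"delta_pos":[0,0,0],"dr":[0,0,8.4]},{"delta_pos":[0,0,0],"dr":[0,0,8.4]},{"delta_pos":[0,0,0],"dr":[0,0,8.4]},{"delta_pos":[0,0,0],"dr":[0,0,8.4]},{"delta_pos":[0,0,0],"dr":[0,0,8.4]},{"delta_pos":[0,0,0],"dr":[0,0,8.4]},{"delta_pos":[0,0,0],"dr":[0,0,0]},{"delta_pos":[0,0,0],"dr":[0,0,0]}]'
python3 -m handwheel '[{"delta_pos":[0,0,0],"dr":[0,0,0]},{"delta_pos":[0,0,0],"dr":[0,0,0]},{"delta_pos":[0,0,0],"dr":[0,0,0]},{"delta_pos":[0,0,0.5],"dr":[0,0,0]},{"delta_pos":[0,0,1],"dr":[0,0,0]},{"delta_pos":[0,0,1],"dr":[0,0,0]}]' 0.3
```

```text
t: 8.5
eef_pos: [0.5033, 0.0993, 0.0899]
ee_rot: [-3.141, -0.0, -0.987]
force: [-1.5, -0.5, 3.4]
width: 0.0117
gripper_force: 8.0
t: 9.3
eef_pos: [0.5033, 0.0992, 0.0899]
ee_rot: [3.141, -0.0, -0.118]
force: [-1.5, -2.0, 6.3]
width: 0.0123
gripper_force: 8.0
t: 9.9
eef_pos: [0.5027, 0.0992, 0.1648]
ee_rot: [3.14, 0.001, -0.115]
force: [1.1, -0.4, -0.5]
width: 0.0305
gripper_force: 0.0
```

```bash
python3 -m handwheel '[{"delta_pos":[0,-1,0.5],"dr":[0,0,0]},{"delta_pos":[0,-1,0.5],"dr":[0,0,0]},{"delta_pos":[0,-1,0],"dr":[0,0,0]},{"delta_pos":[0,-1,0],"dr":[0,0,0]},{"delta_pos":[0,-1,0],"dr":[0,0,0]},{"delta_pos":[0,-1,0],"dr":[0,0,0]},{"delta_pos":[0,0,0],"dr":[0,0,0]}]'
python3 - <<'E'
from h import *
b=np.load("b.npy")
b[3]=-.043;b[:2]+=np.array([.506,.1793])-world(b,[[-.07,0,0]])[0,:2]
np.save("b2.npy",b);print(b)
rect=lambda x0,x1,y0,y1,z:[[x0,y0,z],[x1,y0,z],[x1,y1,z],[x0,y1,z]]
L=[(-.12,-.02,-.06,.06,.046),(.0175,.1425,-.075,.075,.03)]
o=np.zeros((600,800,3),np.uint8)
for c,(u0,u1,v0,v1),s,x in(("top",(195,280,88,190),4.5,0),("side",(240,360,148,218),3.3,400)):
    A=cv2.resize(grab_frame(c)[v0:v1,u0:u1,::-1],None,fx=s,fy=s,interpolation=cv2.INTER_CUBIC)
    for l in L:
        q=(proj(c,world(b,rect(*l)))+.5-[u0,v0])*s-.5
        cv2.polylines(A,[np.round(q).astype(np.int32)],True,(0,255,255),1)
    o[:A.shape[0],x:x+A.shape[1]]=A
cv2.imwrite("pics/ov2.png",o)
E
```

```text
t: 10.6
eef_pos: [0.5027, -0.083, 0.1943]
ee_rot: [3.141, 0.001, -0.117]
force: [-1.0, 0.3, -0.4]
width: 0.0309
gripper_force: 0.0
[ 0.57593529  0.17629093  0.00930214 -0.043     ]
```

View pics/ov2.png

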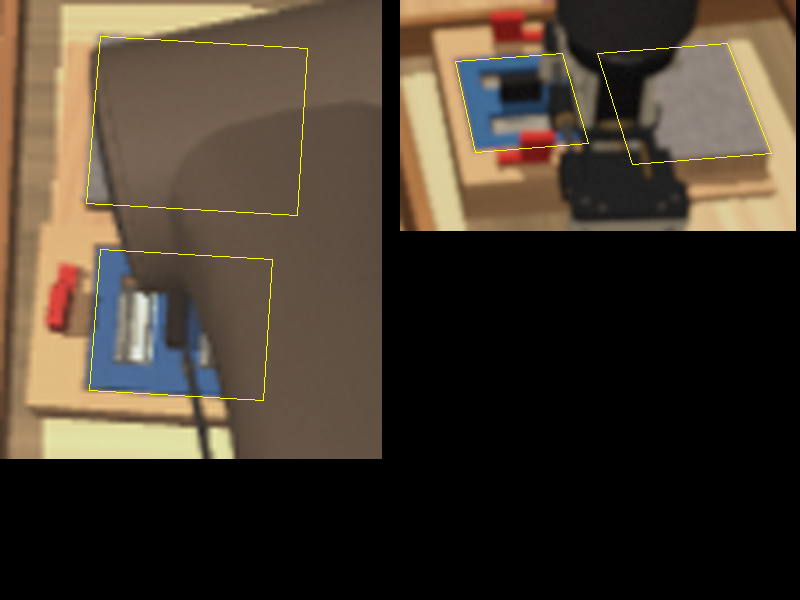

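The side view shows both buttons turned aside: the left one lies along +x at (518,30) and the right one along -x at (525,150). Next I'll grasp the handle.

```bash
python3 -m handwheel '[{"delta_pos":[0.1,1,0],"dr":[0,0,1]},{"delta_pos":[0,1,0],"dr":[0,0,1]},{"delta_pos":[0,1,0],"dr":[0,0,1]},{"delta_pos":[0,1,0],"dr":[0,0,1.2]},{"delta_pos":[0,1,0],"dr":[0,0,0]},{"delta_pos":[0,1,0],"dr":[0,0,0]},{"delta_pos":[0,1,0],"dr":[0,0,0]},{"delta_pos":[0,1,0],"dr":[0,0,0]},{"delta_pos":[0,0.7,0],"dr":[0,0,0]},{"delta_pos":[0,0,0],"dr":[0,0,0]}]' 0.1
python3 -m handwheel '[{"delta_pos":[0,0,-0.8],"dr":[0,0,0]},{"delta_pos":[0,0,-0.8],"dr":[0,0,0]},{"delta_pos":[0,0,-0.8],"dr":[0,0,0]},{"delta_pos":[0,0,-0.6],"dr":[0,0,0]},{"delta_pos":[0,0,-0.4],"dr":[0,0,0]},{"delta_pos":[0,0,-0.3],"dr":[0,0,0]},{"delta_pos":[0,0,-0.1],"dr":[0,0,0]},{"delta_pos":[0,0,0],"dr":[0,0,0]},{"delta_pos":[0,0,0],"dr":[0,0,0]}]'
```

```text
t: 11.7
eef_pos: [0.5059, 0.1836, 0.1944]
ee_rot: [-3.141, -0.0, -0.037]
force: [-0.8, -1.0, 0.1]
width: 0.0395
gripper_force: 0.0
t: 12.6
eef_pos: [0.5066, 0.1807, 0.0813]
ee_rot: [-3.141, -0.001, -0.04]
force: [0.6, -0.2, 0.6]
width: 0.0396
gripper_force: 0.0
```

```bash
python3 -m handwheel '[{"delta_pos":[0,0,0],"dr":[0,0,0]},{"delta_pos":[0,0,0],"dr":[0,0,0]},{"delta_pos":[0,0,0],"dr":[0,0,0]},{"delta_pos":[0,0,0],"dr":[0,0,0]},{"delta_pos":[0,0,0],"dr":[0,0,0]},{"delta_pos":[0,0,0],"dr":[0,0,0]},{"delta_pos":[0,0,0],"dr":[0,0,0]}]' 1 20
```

```text
t: 13.3
eef_pos: [0.5062, 0.1803, 0.0808]
ee_rot: [3.142, -0.0, -0.04]
force: [-1.8, -1.6, 5.5]
width: 0.0137
gripper_force: 20.0
```

```bash
python3 -m handwheel '[{"delta_pos":[0,0,0.15],"dr":[0,0,0]},{"delta_pos":[0,0,0.15],"dr":[0,0,0]},{"delta_pos":[0,0,0.2],"dr":[0,0,0]},{"delta_pos":[0,0,0.2],"dr":[0,0,0]},{"delta_pos":[0,0,0],"dr":[0,0,0]}]'
python3 -m handwheel '[{"delta_pos":[0,0,0.4],"dr":[0,0,0]},{"delta_pos":[0,0,0.5],"dr":[0,0,0]},{"delta_pos":[0,0,0.5],"dr":[0,0,0]},{"delta_pos":[0,0,0.5],"dr":[0,0,0]},{"delta_pos":[0,0,0],"dr":[0,0,0]},{"delta_pos":[0,0,0],"dr":[0,0,0]}]'
```

```text
t: 13.8
eef_pos: [0.5067, 0.1808, 0.1027]
ee_rot: [-3.141, -0.001, -0.04]
force: [0.4, 0.2, 0.1]
width: 0.0139
gripper_force: 20.0
t: 14.4
eef_pos: [0.5061, 0.1804, 0.1587]
ee_rot: [-3.141, -0.0, -0.041]
force: [-0.5, -1.0, -2.0]
width: 0.0138
gripper_force: 20.0
```

```bash
python3 -m handwheel '[{"delta_pos":[0.4,0,0],"dr":[0,0,0]},{"delta_pos":[0.7,-0.05,0],"dr":[0,0,0]},{"delta_pos":[0.7,-0.05,0],"dr":[0,0,0]},{"delta_pos":[0.7,-0.05,0],"dr":[0,0,0]},{"delta_pos":[0.7,-0.06,0],"dr":[0,0,0]},{"delta_pos":[0.7,0,0],"dr":[0,0,0]},{"delta_pos":[0.6,0,0],"dr":[0,0,0]},{"delta_pos":[0.5,0,0],"dr":[0,0,0]},{"delta_pos":[0,0,0],"dr":[0,0,0]},{"delta_pos":[0,0,0],"dr":[0,0,0]}]'
python3 -m handwheel '[{"delta_pos":[0,0,-0.6],"dr":[0,0,0]},{"delta_pos":[0,0,-0.6],"dr":[0,0,0]},{"delta_pos":[0,0,-0.5],"dr":[0,0,0]},{"delta_pos":[0,0,-0.4],"dr":[0,0,0]},{"delta_pos":[0,0,-0.2],"dr":[0,0,0]},{"delta_pos":[0,0,-0.2],"dr":[0,0,0]},{"delta_pos":[0,0,0],"dr":[0,0,0]},{"delta_pos":[0,0,0],"dr":[0,0,0]}]'
python3 - <<'E'
from h import *
b=np.load("b2.npy")
rect=lambda x0,x1,y0,y1,z:[[x0,y0,z],[x1,y0,z],[x1,y1,z],[x0,y1,z]]
L=[(.03,.13,-.06,.06,.041),(.0175,.1425,-.075,.075,.03)]
o=np.zeros((600,800,3),np.uint8)
for c,(u0,u1,v0,v1),s,x in(("top",(195,280,88,190),4.5,0),("side",(270,360,148,218),4.4,400)):
    A=cv2.resize(grab_frame(c)[v0:v1,u0:u1,::-1],None,fx=s,fy=s,interpolation=cv2.INTER_CUBIC)
    for l in L:
        q=(proj(c,world(b,rect(*l)))+.5-[u0,v0])*s-.5
        cv2.polylines(A,[np.round(q).astype(np.int32)],True,(0,255,255),1)
    o[:A.shape[0],x:x+A.shape[1]]=A
cv2.imwrite("pics/ov3.png",o)
E
```

```text
t: 15.4
eef_pos: [0.656, 0.1736, 0.1569]
ee_rot: [3.14, 0.002, -0.041]
force: [-0.5, 0.4, -2.1]
width: 0.0142
gripper_force: 20.0
t: 16.2
eef_pos: [0.6565, 0.1742, 0.084]
ee_rot: [-3.141, -0.001, -0.04]
force: [0.7, 0.3, -0.8]
width: 0.0136
gripper_force: 20.0
```

View pics/ov3.png

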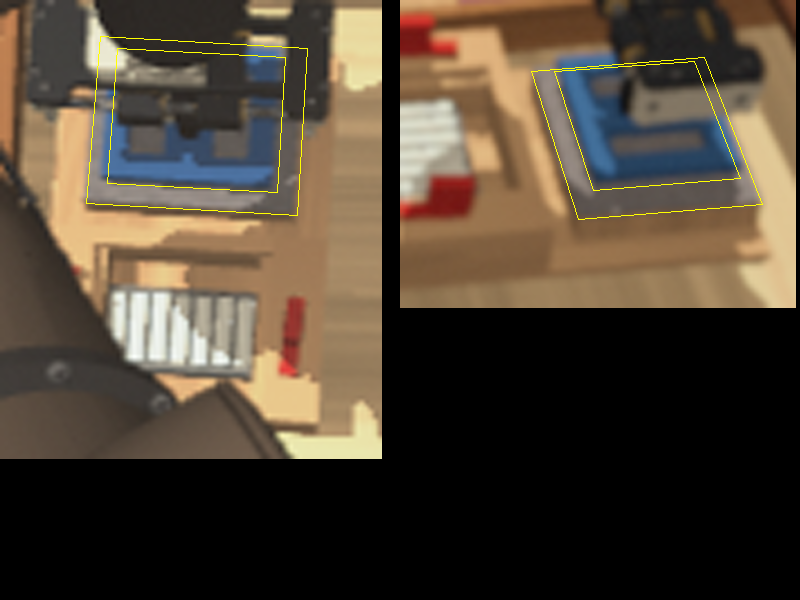

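The panel is clear, level and square over the felt, at about (195,130) in the top crop. I'll lower it gently.

```bash
python3 -m handwheel '[{"delta_pos":[0,0,-0.1],"dr":[0,0,0]},{"delta_pos":[0,0,-0.1],"dr":[0,0,0]},{"delta_pos":[0,0,-0.05],"dr":[0,0,0]},{"delta_pos":[0,0,0],"dr":[0,0,0]},{"delta_pos":[0,0,0],"dr":[0,0,0]}]'
python3 -m handwheel '[{"delta_pos":[0,0,-0.05],"dr":[0,0,0]},{"delta_pos":[0,0,0],"dr":[0,0,0]},{"delta_pos":[0,0,0],"dr":[0,0,0]}]'
```

```text
t: 16.8
eef_pos: [0.6561, 0.1741, 0.076]
ee_rot: [3.141, 0.0, -0.04]
force: [-0.6, 0.2, -2.7]
width: 0.0141
gripper_force: 20.0
t: 17.1
eef_pos: [0.6561, 0.1741, 0.0746]
ee_rot: [3.142, 0.0, -0.04]
force: [-0.7, -0.4, -0.8]
width: 0.0139
gripper_force: 20.0
```

```bash
python3 -m handwheel '[{"delta_pos":[0,0,-0.04],"dr":[0,0,0]},{"delta_pos":[0,0,0],"dr":[0,0,0]},{"delta_pos":[0,0,0],"dr":[0,0,0]}]'
```

```text
t: 17.4
eef_pos: [0.6562, 0.1741, 0.0733]
ee_rot: [3.142, 0.0, -0.04]
force: [-0.1, 0.9, -1.9]
width: 0.014
gripper_force: 20.0
```

```bash
python3 -m handwheel '[{"delta_pos":[0,0,-0.03],"dr":[0,0,0]},{"delta_pos":[0,0,0],"dr":[0,0,0]},{"delta_pos":[0,0,0],"dr":[0,0,0]}]'
python3 -m handwheel '[{"delta_pos":[0,0,-0.03],"dr":[0,0,0]},{"delta_pos":[0,0,0],"dr":[0,0,0]},{"delta_pos":[0,0,0],"dr":[0,0,0]}]'
```

```text
t: 17.7
eef_pos: [0.6563, 0.1741, 0.0728]
ee_rot: [-3.141, -0.0, -0.04]
force: [-2.3, -0.1, 2.4]
width: 0.014
gripper_force: 20.0
t: 18.0
eef_pos: [0.6563, 0.1741, 0.0728]
ee_rot: [-3.141, -0.001, -0.04]
force: [-3.5, -0.1, 8.2]
width: 0.0136
gripper_force: 20.0
```

The force reading shows contact. I'll release, rise, and move well clear to check.

```bash
python3 -m handwheel '[{"delta_pos":[0,0,0.02],"dr":[0,0,0]},{"delta_pos":[0,0,0],"dr":[0,0,0]},{"delta_pos":[0,0,0],"dr":[0,0,0]},{"delta_pos":[0,0,0],"dr":[0,0,0]},{"delta_pos":[0,0,0],"dr":[0,0,0]}]' 0.1
python3 -m handwheel '[{"delta_pos":[0,0,0.2],"dr":[0,0,0]},{"delta_pos":[0,0,0.4],"dr":[0,0,0]},{"delta_pos":[0,0,0.8],"dr":[0,0,0]},{"delta_pos":[0,0,1],"dr":[0,0,0]},{"delta_pos":[0,0,1],"dr":[0,0,0]},{"delta_pos":[0,0,1],"dr":[0,0,0]},{"delta_pos":[0,0,1],"dr":[0,0,0]},{"delta_pos":[-0.8,-0.8,0],"dr":[0,0,0]},{"delta_pos":[-0.8,-1,0],"dr":[0,0,0]},{"delta_pos":[-0.8,-1,0],"dr":[0,0,0]}]'
python3 -m handwheel '[{"delta_pos":[-0.8,-1,0],"dr":[0,0,0]},{"delta_pos":[-0.4,-1,0],"dr":[0,0,0]},{"delta_pos":[0,-1,0],"dr":[0,0,0]},{"delta_pos":[0,-1,0],"dr":[0,0,0]},{"delta_pos":[0,-1,0],"dr":[0,0,0]},{"delta_pos":[0,-1,0],"dr":[0,0,0]},{"delta_pos":[0,-1,0],"dr":[0,0,0]},{"delta_pos":[0,-1,0],"dr":[0,0,0]},{"delta_pos":[0,-1,0],"dr":[0,0,0]},{"delta_pos":[0,0,0],"dr":[0,0,0]}]'
python3 - <<'E'
from h import *
b=np.load("b2.npy")
rect=lambda x0,x1,y0,y1,z:[[x0,y0,z],[x1,y0,z],[x1,y1,z],[x0,y1,z]]
L=[(.03,.13,-.06,.06,.038),(.0175,.1425,-.075,.075,.03)]
o=np.zeros((600,800,3),np.uint8)
for c,(u0,u1,v0,v1),s,x in(("top",(195,280,88,190),4.5,0),("side",(250,360,140,218),3.6,400)):
    A=cv2.resize(grab_frame(c)[v0:v1,u0:u1,::-1],None,fx=s,fy=s,interpolation=cv2.INTER_CUBIC)
    for l in L:
        q=(proj(c,world(b,rect(*l)))+.5-[u0,v0])*s-.5
        cv2.polylines(A,[np.round(q).astype(np.int32)],True,(0,255,255),1)
    o[:A.shape[0],x:x+A.shape[1]]=A
cv2.imwrite("pics/ov4.png",o)
E
```

```text
t: 18.5
eef_pos: [0.6561, 0.174, 0.0719]
ee_rot: [3.141, 0.0, -0.04]
force: [0.2, 0.2, 0.1]
width: 0.0393
gripper_force: 0.0
t: 19.5
eef_pos: [0.5834, 0.0894, 0.2355]
ee_rot: [-3.141, -0.001, -0.04]
force: [-0.5, -0.7, 0.0]
width: 0.0396
gripper_force: 0.0
t: 20.5
eef_pos: [0.548, -0.1827, 0.2352]
ee_rot: [3.141, -0.001, -0.043]
force: [0.2, 0.6, -0.6]
width: 0.0395
gripper_force: 0.0
```

View pics/ov4.png

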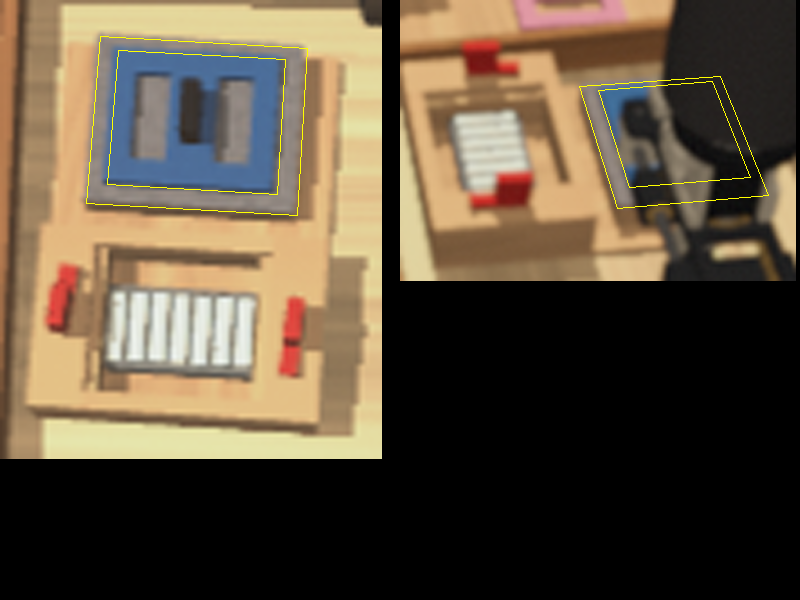

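The top view shows the panel flat, square and centred on the felt around (195,118). Both buttons are turned aside at (62,298) and (292,335), the pill tray is exposed, and the gripper is clear.

```bash
python3 -c "
from station import *
print(job_done())"
```

```text
the job is handed in; nothing more can be done
None
```

The job is handed in at about 20.6 s of the 66 s allowed: both red buttons are turned aside, the blue panel lies flat, right way up and square in the middle of the felt, and the gripper has let go and moved clear.

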